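Load and clutch-in a bench polisher

ROBOT

A 6-joint arm with a two-finger parallel gripper is mounted at the origin on the work surface. World frame = base frame: x ahead of the robot, y to its left, z up, the work surface at z = 0. Lengths are in m, angles in rad, forces in N, time in s.
With the tool pointing down it reaches from about 0.3 to 0.875 m from the base axis. Payload 6.4 kg.
Tool frame: the origin (TCP) lies between the finger pads; the fingertips stand 8 mm ahead of it and the grasp point (between the pads) lies 11 mm behind it; z points along the fingers, y is the direction in which the jaws open and shut (so a half turn about z gives the same grasp; the last joint's range is limited). The gripper opens to 85 mm and grips with 20 to 120 N. Pads are 22 mm wide; open, the fingers measure 114 mm over their backs; the gripper's body (76 mm by 85 mm) begins 54 mm behind the grasp point. The pads swing forward as they close: fully open they stand 13 mm farther back than shut.
Start: joints at [0.953, 0.181, 1.607, -0, 1.354, -0.206], TCP at [0.23, 0.527, 0.239] pointing down, gripper open.
Joint ranges: [-2.99, 2.99], [-0.89, 2.07], [0.3, 2.58], [-1.14, 4.28], [0, 2.63], [-3.12, 3.12]. Speed limits (rad/s): [2.57, 2.57, 3.01, 3.14, 3.14, 3.14].

INTERFACE

Orientations are given as a unit quaternion [w, x, y, z].
In Python, from bench import monitor, viewer, workorder, spotter gives the robot as it stands. The module is installed in compiled form; this text tells all that it offers.
- The arm moves only by the tool move_arm, never from a script. Its argument "motion" is a list of rows, each a list of 3 entries, a list of its own where there are three numbers: the shift along the tool's x, y, z in units of 60 mm (1.0 is 60 mm), then the turn, a rotation vector about the tool's x, y, z in units of 8 degrees (1.0 is 8 degrees), then the opening in per cent of the stroke, from 0 (shut) to 100 (fully open). In form: [[[dx, dy, dz], [rx, ry, rz], grip], ...]. A call has 1 to 10 rows; each row is the pose to reach, as a shift and turn from the pose commanded when the call began, along the tool's axes at that moment; what a row does not reach only later rows make up. A row lasts 1/8 s, in which the tool goes at most 62.5 mm and 10.7 degrees, less where a joint would pass 70% of its speed; a pose out of reach is approached as far as the arm can. A call with a gripper value outside its range is refused whole. The fingers move at their own pace and stop on an object; the grip force is fixed at half the most. Time passes only in rows, so rows that repeat a pose let the fingers close. It gives the time, the measured TCP pose, the force and the opening at its end, in the units of the state.
- monitor.get_obs(): the state, without advancing time (a new reading comes with each control period).
- viewer.camera(name): name is "scene" or "top" or "wrist"; returns the picture (400x640x3 uint8, blue, green, red); there is no depth.
- viewer.calibration(name): a dict with "fovy" (degrees; the focal length in pixels is half the picture's height over the tangent of half this angle, whatever the lens; pixels are square), "cx", "cy" (the principal point, pixels), "extrinsics" (4x4, takes a point from camera to world coordinates). Camera axes: x right, y down, z forward; pixel columns grow to the right and rows downward; lengths in m; the calibration is good to about 2 mm. A picture is of the moment at which its call begins: read the wrist's pose just before it. calibration takes no time and is no camera call; for the wrist camera it gives the pose at the moment of the call.
- workorder.hand_in(): hands the job in, once; it reports no verdict.
Trained networks look in the newest picture that a camera, given by its name, has taken for a name from the list of things; names that differ only in an ending like _2 or _b are one class to them, and where a whole thing is asked for, a point or a joint stands for the part that bears it (a point fixed in the world has none). Each returns a list of dicts, best first, with "score" (0 to 1); they miss things now and then, are a little off and sometimes report something else, mostly with a low value. They report only what shows in the picture. A call takes as long as a camera call. They do not tell look-alikes from the thing itself.
- spotter.search_frame(camera, name): "centre" ([column, row] as shares, 0 to 1, of the picture: columns of its width, rows of its height, amid what is visible of it).
- spotter.outline_of(camera, name): "region" (400x640 bool, what is visible of it) and "centre" ([column, row] as shares, 0 to 1, of the picture: columns of its width, rows of its height, amid what is visible of it).
The state is a dict: "time_s": time; "q": joint angles; "dq": joint speeds; "joint_efforts": joint torques, N m; "eef_pos": TCP position; "eef_rot": TCP orientation; "wrist_force": force on the tool from outside, world axes, zero at the start; "torque": the same for the moment, N m; "opening": opening from 0.0 (shut) to 1.0 (fully open).
Only numpy, scipy, OpenCV 4.12 (cv2) and the standard library are available. Lean on these libraries where they do the work, as an engineer would, in place of code of your own. Each camera call takes 0.05 s, during which the arm holds its last target. There are 200 camera calls.

TASK

Load the jeweller's bench polisher: tip all six white balls from the orange cup into the blue pot and stand the empty cup upright on the bench again, clear of the machine. Then take the red-handled spindle from its wooden block, push it into the aluminium hub, turning it until its key slips into the slot, and keep pushing against the spring until its collar sits flush on the hub. Finish while still gripping the spindle and holding it fully down; do not shift the jar, screwdriver or dish.

Things in the scene. Friction and masses are not known exactly. Their poses are not given: they have to be found in the camera images.
- cup: Loose orange round cup, straight walls, 66 mm outside diameter, 70 mm high, walls 3 mm, floor 5 mm, 70 to 120 g, stiff, no handle; it can swivel in a light grip (80 N holds it). Stands upright on the bench, holding the six balls. Origin at the centre of its underside, z up through the mouth.
- ball0: One of six loose white ceramic polishing balls, 18 mm diameter, 12 g, in the cup at the start. They roll freely. Origin at its centre.
- ball1: One of six loose white ceramic polishing balls, 18 mm diameter, 12 g, in the cup at the start. They roll freely. Origin at its centre.
- ball2: One of six loose white ceramic polishing balls, 18 mm diameter, 12 g, in the cup at the start. They roll freely. Origin at its centre.
- ball3: One of six loose white ceramic polishing balls, 18 mm diameter, 12 g, in the cup at the start. They roll freely. Origin at its centre.
- ball4: One of six loose white ceramic polishing balls, 18 mm diameter, 12 g, in the cup at the start. They roll freely. Origin at its centre.
- ball5: One of six loose white ceramic polishing balls, 18 mm diameter, 12 g, in the cup at the start. They roll freely. Origin at its centre.
- pot: Blue round pot fixed on the machine's green bed (bed top 20 mm above the bench). 65 mm high, outside diameter 124 mm at the foot and 150 mm at the rim, walls 4 mm, floor 5 mm: its rim is 85 mm above the bench. Origin at the centre of its underside.
- pot_in (a point): Centre of the pot's inner floor, 25 mm above the bench.
- bed: Green flat machine bed, fixed, 180 mm (its x) by 360 mm (its y) by 20 mm high. Pot and hub stand on it 85 mm either side of its middle along its y; which is on which side varies. Origin at the centre of its underside.
- hub: Aluminium hub fixed upright on the bed, 56 mm across, 50 mm high (top 70 mm above the bench). A round bore of 22 mm diameter runs straight down; a keyway 8 mm wide, full depth, reaches out to 17 mm from the axis on the hub's own +x side, marked by a yellow dash on the top outward of it. It does not turn. Origin at the centre of its underside, z up.
- hub_seat (a point): Centre of the hub's top face, on the bore's axis, where the spindle's collar comes to rest.
- clutch (a joint): Brass spring plate at the bottom of the bore: 0 when up (then 37 mm below the hub's top face), growing downward in m; stop at 0.012. The spindle's nose meets it in the last 8 mm of travel and it reads 0.008 with the collar flush. The spring pushes up with about 5 N at first and 11 N when flush, so it lifts the spindle if it is let go.
- spindle: Loose steel keyed spindle, 0.18 to 0.26 kg, hanging upright in the wooden block by its collar (44 mm diameter, 6 mm thick). Origin at the centre of the collar's underside, z up. Below it the shaft: 20 mm diameter, 45 mm long, its last 8 mm tapering to a 10 mm nose. Above it a 16 mm neck and the red bar grip.
- spindle_key (a point): Foot of the spindle's brass key, 32 mm below the collar, 13 mm off the axis on the spindle's own +x side. The key is 6 mm wide (along y), stands out to 15 mm from the axis and runs from 32 to 2 mm below the collar. The nose enters the bore before the key meets the hub's top face; the collar is then still 32 mm above the hub.
- spindle_grip (a point): Middle of the spindle's red bar grip, on the axis, 30 mm above the collar's underside. The bar is 60 mm along the spindle's x, 16 mm thick along its y, and spans 15 to 45 mm above the collar's underside; grip it across its thickness. A yellow square on its top marks the key's (+x) end.
- stand: Fixed wooden block, 80 x 80 x 55 mm, with a 36 mm hole, 50 mm deep, in its top in which the spindle's shaft hangs loosely. Origin at the centre of its underside.
- jar: Bystander: loose amber glass jar with brass lid, 66 mm diameter, 85 mm high. Origin at the centre of its underside. Leave alone.
- screwdriver: Bystander: loose screwdriver, 170 mm long, lying on the bench along its x. Leave alone.
- dish: Bystander: loose small white bowl, 70 mm wide, 30 mm high. Origin at the centre of its underside. Leave alone.
There are look-alikes about, which are no part of the job. Several things look just like the cup: the one meant starts farthest from the robot's base.

How it is judged:
On the way, in this order (a step that is already met when the one before it is completed fails the run):
1. all six balls lie in the pot (horizontal distance between each of ball0, ball1, ball2, ball3, ball4, ball5 and pot_in below 0.068 m and z of ball0 in the frame of pot_in between 0 and 0.055 m and z of ball1 in the frame of pot_in between 0 and 0.055 m and z of ball2 in the frame of pot_in between 0 and 0.055 m and z of ball3 in the frame of pot_in between 0 and 0.055 m and z of ball4 in the frame of pot_in between 0 and 0.055 m and z of ball5 in the frame of pot_in between 0 and 0.055 m), for 0.2 s.
2. the cup stands upright on the bench, let go (height (world z) of cup below 0.006 m and angle between cup's own z axis and vertical below 0.08 rad and contact force between the fingers and cup below 0.05 N and linear speed of cup below 0.03 m/s), for 0.2 s.
At the end, for the whole second after the job is handed in: All balls in the pot; cup upright (0.08 rad) on the bench (6 mm), untouched; spindle upright in the hub, key in the keyway, collar within 2.5 mm of the hub face and 3 mm of its axis, clutch pressed over 5.5 mm, fingers gripping the spindle (over 2 N) (all of step 1 and all of step 2 and z of spindle in the frame of hub_seat below 0.0025 m and horizontal distance between spindle and hub_seat below 0.003 m and angle between the x axis of spindle and the x axis of hub, either way round below 0.15 rad and angle between spindle's own z axis and vertical below 0.06 rad and value of joint clutch above 0.0055 m and contact force between the fingers and spindle above 2 N); the arm keeps its last pose, push and grip.
It fails at once if the jar is shifted by more than 30 mm or knocked over (distance of jar from where it was at the start of the episode above 0.03 m or angle between jar's own z axis and vertical above 0.5 rad).
It fails at once if the screwdriver is shifted by more than 30 mm or knocked over (distance of screwdriver from where it was at the start of the episode above 0.03 m).
It fails at once if the dish is shifted by more than 30 mm or knocked over (distance of dish from where it was at the start of the episode above 0.03 m or angle between dish's own z axis and vertical above 0.5 rad).
It also fails if it takes over 72 s, if anything falls off the work surface, if the arm or the gripper's body presses on something with over 40 N, if the wrist force passes 120 N, or if a joint passes its speed limit or range.

## Working session

There is one attempt and no reset: what is moved stays moved. The work goes in short steps, Python scripts to look and compute and a tool call to move; the robot and the scene stay as the last step left them, time stands still between calls to the robot, and variables do not carry over. Pictures are saved under pics/ and viewed, about 8 in all and at most 12, crops included, and the job is handed in when it is done.

Besides the shell and the picture viewer there is one more tool, called by a JSON object that holds its "op" and its "data", one argument or row to a line. move_arm: Moves the arm, as the interface text tells. Its arguments: {"type":"object","properties":{"motion":{"type":"array","items":{"type":"array"}}},"required":["motion"]}

```bash
mkdir -p pics; cat > h.py <<'E'
import numpy as np, cv2
from bench import monitor, viewer, workorder, spotter
from scipy.spatial.transform import Rotation as R
def snap(n,f=None):
    im=viewer.camera(n).copy()
    if f: cv2.imwrite('pics/'+f,im)
    return im
def K(n):
    c=viewer.calibration(n); f=200/np.tan(np.radians(c['fovy'])/2)
    return f,c['cx'],c['cy'],np.array(c['extrinsics'])
def ray(n,u,v,z):
    f,cx,cy,E=K(n); d=E[:3,:3]@np.array([(u-cx)/f,(v-cy)/f,1]); o=E[:3,3]
    return o+d*(z-o[2])/d[2]
def proj(n,p):
    f,cx,cy,E=K(n); q=np.linalg.inv(E)@np.append(p,1); return q[0]/q[2]*f+cx,q[1]/q[2]*f+cy
def pose():
    o=monitor.get_obs(); q=o['eef_rot']; return np.array(o['eef_pos']),R.from_quat([q[1],q[2],q[3],q[0]]),o
def plan(p,Rt=None):
    P,Q,o=pose(); d=Q.inv().apply(np.array(p)-P)/0.06
    r=(Q.inv()*Rt).as_rotvec()/np.radians(8) if Rt is not None else np.zeros(3)
    return np.round(d,3),np.round(r,3)
E
python3 - <<'E'
from h import *
a=snap('top','top1.png'); b=snap('scene','scene1.png')
for n in ('top','scene'):
    print(n,np.round(K(n)[3],3).tolist(),K(n)[:3])
    for t in ('cup','pot','hub','spindle','stand','jar','screwdriver','dish','ball0'):
        print(t,[(round(d['score'],2),np.round(np.array(d['centre'])*[640,400]).tolist()) for d in spotter.search_frame(n,t)][:5])
P,Q,o=pose();print(P,Q.as_matrix().round(3),o['time_s'],o['opening'],o['wrist_force'])
E
```

```text
top [[-0.006, -0.985, 0.17, 0.343], [-1.0, 0.004, -0.011, 0.025], [0.01, -0.17, -0.985, 1.146], [0.0, 0.0, 0.0, 1.0]] (np.float64(442.1559912828512), 320.8883365155257, 203.18049526212138)
cup [(0.68, [368.0, 272.0]), (0.61, [413.0, 290.0]), (0.58, [401.0, 239.0])]
pot [(0.88, [297.0, 201.0])]
hub [(0.96, [231.0, 193.0]), (0.32, [469.0, 136.0])]
spindle [(0.62, [468.0, 207.0])]
stand [(0.65, [457.0, 217.0])]
jar [(0.88, [470.0, 134.0])]
screwdriver [(0.95, [396.0, 139.0]), (0.18, [405.0, 230.0])]
dish [(0.93, [183.0, 260.0]), (0.23, [233.0, 194.0])]
ball0 []
scene [[0.442, 0.755, -0.484, 1.112], [0.897, -0.373, 0.237, -0.254], [-0.001, -0.539, -0.842, 1.11], [0.0, 0.0, 0.0, 1.0]] (np.float64(432.296271116288), 317.029978915671, 196.8692035938404)
cup [(0.96, [254.0, 182.0]), (0.74, [234.0, 218.0])]
pot [(0.63, [333.0, 197.0])]
hub [(0.72, [388.0, 188.0])]
spindle [(0.84, [185.0, 250.0]), (0.59, [192.0, 261.0])]
stand []
jar [(0.67, [201.0, 328.0]), (0.34, [391.0, 136.0])]
screwdriver [(0.93, [275.0, 299.0])]
dish [(0.85, [394.0, 138.0]), (0.71, [234.0, 217.0])]
ball0 []
[0.23014512 0.52694687 0.23929452] [[-0.916  0.4    0.   ]
 [ 0.4    0.916 -0.   ]
 [-0.     0.    -1.   ]] 1.0 1.0018540578520891 [0.61077285 0.23155591 0.20399315]
```

View pics/top1.png

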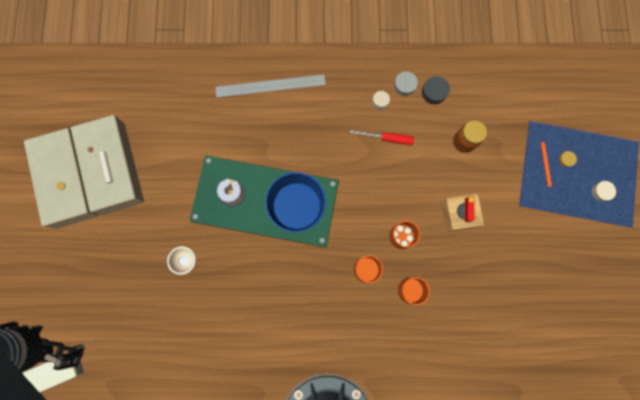

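View pics/scene1.png

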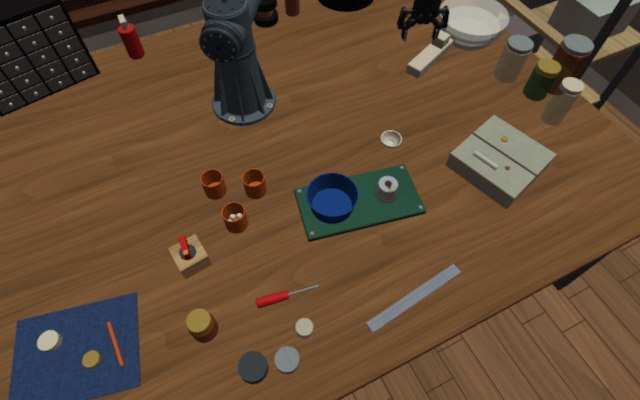

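```bash
python3 - <<'E'
from h import *
for n,u,v,z in [('cup rim',404,235,.07),('cupB',368,269,.07),('cupC',414,291,.07),('pot',296,201,.085),('hub',229,190,.07),('spindle',470,208,.1),('stand',465,212,.055),('jar',474,131,.085),('scr',396,139,.01),('scr tip',352,131,.01),('dish',182,260,.03)]:
    p=ray('top',u,v,z); print(n,p.round(3),np.hypot(*p[:2]).round(3))
print('base px',proj('top',[0,0,0.1]))
im=cv2.imread('pics/top1.png')
a=cv2.resize(im[160:310,340:500],None,fx=3.4,fy=3.4,interpolation=cv2.INTER_CUBIC)
b=cv2.resize(im[165:215,205:255],None,fx=5,fy=5,interpolation=cv2.INTER_CUBIC)
c=np.zeros((max(a.shape[0],b.shape[0]),a.shape[1]+b.shape[1],3),np.uint8);c[:a.shape[0],:a.shape[1]]=a;c[:b.shape[0],a.shape[1]:]=b
print(c.shape);cv2.imwrite('pics/crop1.png',c)
E
```

```text
cup rim [ 0.449 -0.189  0.07 ] 0.487
cupB [ 0.367 -0.099  0.07 ] 0.38
cupC [ 0.314 -0.208  0.07 ] 0.377
pot [0.531 0.074 0.085] 0.537
hub [0.563 0.241 0.07 ] 0.612
spindle [ 0.51  -0.344  0.1  ] 0.615
stand [ 0.507 -0.347  0.055] 0.614
jar [ 0.708 -0.372  0.085] 0.8
scr [ 0.712 -0.189  0.01 ] 0.737
scr tip [ 0.735 -0.072  0.01 ] 0.738
dish [0.393 0.361 0.03 ] 0.534
base px (np.float64(328.7333928900348), np.float64(437.61046337269954))
(510, 794, 3)
```

View pics/crop1.png

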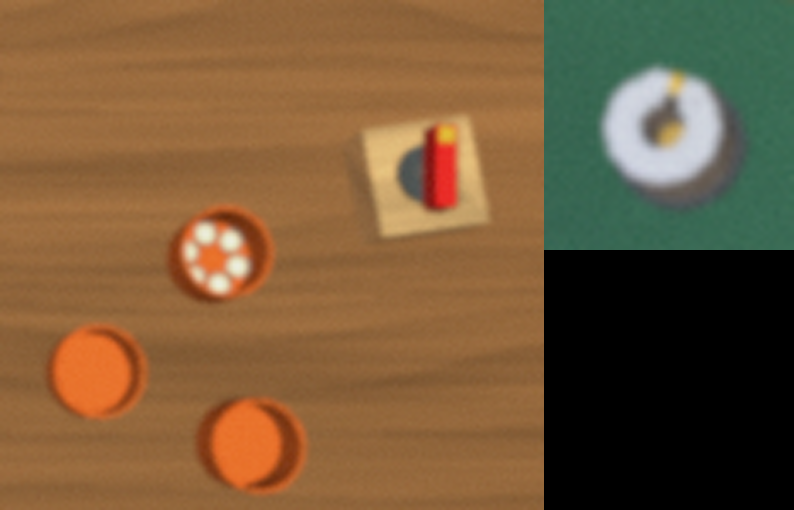

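{"op": "move_arm", "data": {
  "motion": [
    [[-6.87,-6.58,-1.0],[0,0,0],100],
    [[-6.87,-6.58,-1.0],[0,0,0],100],
    [[-6.87,-6.58,-1.0],[0,0,0],100],
    [[-6.87,-6.58,-1.0],[2,-0.9,0],100],
    [[-6.87,-6.58,-1.0],[3,-1.3,0],100],
    [[-6.87,-6.58,-1.0],[4.58,-2,0],100],
    [[-6.87,-6.58,-1.0],[4.58,-2,0],100],
    [[-6.87,-6.58,-1.0],[4.58,-2,0],100],
    [[-6.87,-6.58,-1.0],[4.58,-2,0],100],
    [[-6.87,-6.58,-1.0],[4.58,-2,0],100]
  ]
}}

```text
time_s: 2.25
eef_pos: [0.4505, -0.0027, 0.3]
eef_rot: [0.07, 0.194, 0.919, -0.335]
wrist_force: [-0.8, 1.1, 1.0]
opening: 1.002
```

```bash
python3 - <<'E'
from h import *
P,Q,o=pose();print(P,Q.as_matrix().round(3).tolist(),np.round(o['q'],4).tolist(),o['time_s'],o['wrist_force'])
E
```

```text
[ 0.45050022 -0.00269548  0.29995485] [[-0.915, 0.404, -0.002], [0.311, 0.7, -0.643], [-0.258, -0.588, -0.766]] [0.1704, 0.0047, 1.823, -0.6887, 1.4831, -0.8605] 2.25 [-0.79246618  1.06087103  0.99455009]
```

```bash
cat >> h.py <<'E'
def frame(z,y):
    z=np.array(z,float);z/=np.linalg.norm(z);y=np.array(y,float);y-=z*(y@z);y/=np.linalg.norm(y)
    return R.from_matrix(np.stack([np.cross(y,z),y,z],1))
def fk_rot(q): 
    return R.from_euler('ZYZYZ',[q[0],q[1]+q[2],q[3],q[4],q[5]])
E
python3 - <<'E'
from h import *
P,Q,o=pose(); print((fk_rot(o['q']).inv()*Q).as_matrix().round(3).tolist())
a=np.radians(55);F=frame([0,-np.sin(a),-np.cos(a)],[1,0,0])
print(plan([.449,-.105,.11],F))
E
```

```text
Traceback (most recent call last):
  File "h.py", line 26, in fk_rot
    return R.from_euler('ZYZYZ',[q[0],q[1]+q[2],q[3],q[4],q[5]])
           ~~~~~~~~~~~~^^^^^^^^^^^^^^^^^^^^^^^^^^^^^^^^^^^^^^^^^
  File "scipy/spatial/transform/_rotation.pyx", line 1413, in scipy.spatial.transform._rotation.Rotation.from_euler
ValueError: Expected axis specification to be a non-empty string of upto 3 characters, got ZYZYZ
```

```bash
sed -i "s/return R.from_euler('ZYZYZ'.*/return R.from_euler('ZYZ',[q[0],q[1]+q[2],q[3]])*R.from_euler('YZ',[q[4],q[5]])/" h.py
python3 - <<'E'
from h import *
P,Q,o=pose(); print((fk_rot(o['q']).inv()*Q).as_matrix().round(3).tolist())
a=np.radians(55);F=frame([0,-np.sin(a),-np.cos(a)],[1,0,0])
print(plan([.449,-.105,.11],F))
r=fk_rot(o['q']).inv()*Q; 
E
```

```text
[[0.0, -1.0, -0.0], [1.0, 0.0, -0.0], [0.0, -0.0, 1.0]]
(array([0.312, 0.659, 3.521]), array([ 1.071, -1.669,  8.223]))
```

{"op": "move_arm", "data": {
  "motion": [
    [[0,0.1,0.5],[0.13,-0.2,1.02],92],
    [[0.1,0.2,1.0],[0.26,-0.4,2.05],92],
    [[0.15,0.3,1.5],[0.4,-0.62,3.1],92],
    [[0.2,0.4,2.0],[0.53,-0.83,4.1],92],
    [[0.25,0.5,2.5],[0.67,-1.04,5.1],92],
    [[0.28,0.6,3.0],[0.8,-1.25,6.2],92],
    [[0.312,0.659,3.521],[0.94,-1.46,7.2],92],
    [[0.312,0.659,3.521],[1.071,-1.669,8.223],92],
    [[0.312,0.659,3.521],[1.071,-1.669,8.223],92]
  ]
}}

```text
time_s: 3.38
eef_pos: [0.4484, -0.1014, 0.1085]
eef_rot: [0.326, 0.625, 0.63, -0.327]
wrist_force: [0.1, -0.4, 1.0]
opening: 0.918
```

```bash
python3 - <<'E'
from h import *
P,Q,o=pose();print(P.round(4),Q.as_matrix().round(3).tolist(),np.round(o['q'],3),o['time_s'])
snap('wrist','w1.png'); print(K('wrist')[3].round(3).tolist())
print([(d['score'],np.array(d['centre'])*[640,400]) for d in spotter.search_frame('wrist','cup')])
print(proj('wrist',[.449,-.189,.07]))
E
```

```text
[ 0.4484 -0.1014  0.1085] [[-0.006, 1.0, 0.003], [0.574, 0.006, -0.819], [-0.819, -0.004, -0.574]] [ 0.078  0.388  1.994 -1.077  1.187  0.733] 3.375
[[1.0, 0.005, 0.006, 0.448], [0.007, -0.286, -0.958, 0.056], [-0.003, 0.958, -0.286, 0.121], [0.0, 0.0, 0.0, 1.0]]
[(0.8, array([325.12, 182.4 ])), (0.74, array([163.2 , 219.48])), (0.7, array([167.296, 123.72 ]))]
(np.float64(320.6306808277375), np.float64(222.70563238623575))
```

View pics/w1.png

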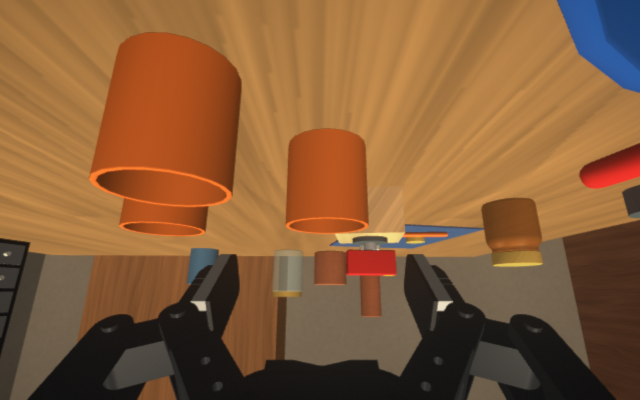

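```bash
python3 - <<'E'
from h import *
print(plan([.4535,-.200,.0385]))
E
```

```text
(array([0.024, 0.069, 2.024]), array([0., 0., 0.]))
```

{"op": "move_arm", "data": {
  "motion": [
    [[0.03,0.075,0.7],[0,0,0],92],
    [[0.04,0.075,1.3],[0,0,0],92],
    [[0.05,0.075,1.8],[0,0,0],92],
    [[0.05,0.075,2.0],[0,0,0],92],
    [[0.05,0.075,2.0],[0,0,0],92],
    [[0.05,0.075,2.0],[0,0,0],92]
  ]
}}

```text
time_s: 4.22
eef_pos: [0.4657, -0.1711, 0.0569]
eef_rot: [0.297, 0.64, 0.628, -0.327]
wrist_force: [0.5, -0.8, 0.0]
opening: 0.921
```

```bash
python3 - <<'E'
from h import *
P,Q,o=pose();print(P.round(4),np.round(o['q'],3),o['time_s'],o['wrist_force'])
snap('wrist','w2.png')
E
```

```text
[ 0.4657 -0.1711  0.0569] [-0.09   0.501  1.952 -1.137  1.063  0.719] 4.225 [ 0.50484667 -0.7861623   0.02092714]
```

View pics/w2.png

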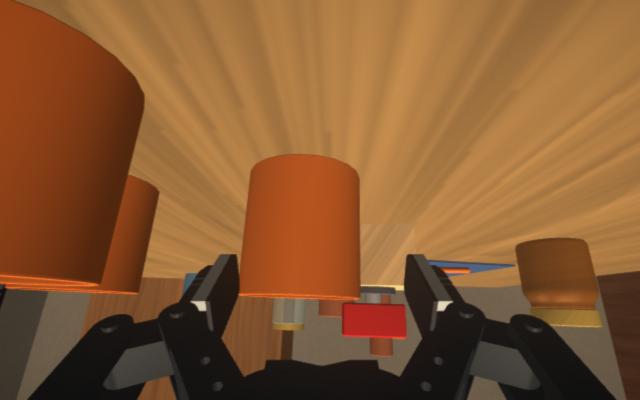

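```bash
python3 - <<'E'
from h import *
a=np.radians(42);F=frame([0,-np.sin(a),-np.cos(a)],[1,0,0])
print(plan([.4535,-.135,.13],F))
E
```

```text
(array([-0.599, -0.261, -1.208]), array([-0.327,  1.306, -0.008]))
```

{"op": "move_arm", "data": {
  "motion": [
    [[0,0,-0.6],[0,0,0],92],
    [[0,-0.1,-1.2],[0,0,0],92],
    [[-0.3,-0.2,-1.2],[-0.15,0.65,0],92],
    [[-0.6,-0.261,-1.21],[-0.327,1.306,0],92],
    [[-0.6,-0.261,-1.21],[-0.327,1.306,0],92],
    [[-0.6,-0.261,-1.21],[-0.327,1.306,0],92]
  ]
}}

```text
time_s: 5.03
eef_pos: [0.4531, -0.1352, 0.1294]
eef_rot: [0.253, 0.661, 0.659, -0.254]
wrist_force: [0.4, -0.2, 0.4]
opening: 0.92
```

```bash
python3 - <<'E'
from h import *
P,Q,o=pose();print(P.round(4),Q.as_matrix().round(3).tolist(),np.round(o['q'],3),o['time_s'],o['wrist_force'])
a=np.radians(42);F=frame([0,-np.sin(a),-np.cos(a)],[1,0,0])
snap('wrist','w3.png')
m=[d for d in spotter.outline_of('wrist','cup')]
for d in m:
    v,u=np.where(d['region']); print(d['score'],u.min(),u.max(),v.min(),v.max())
print(proj('wrist',[.4535,-.189,.07]),proj('wrist',[.4865,-.189,.07]),proj('wrist',[.4205,-.189,.07]))
g=np.array([.4535,-.189,.037]); print(plan(g+.013*F.as_matrix()[:,2],F))
E
```

```text
[ 0.4531 -0.1352  0.1294] [[0.002, 1.0, -0.001], [0.743, -0.002, -0.67], [-0.67, 0.0, -0.743]] [-0.1    0.205  2.024 -0.883  1.041  0.42 ] 5.025 [ 0.3901358  -0.19009103  0.3538111 ]
0.8 99 205 154 238
0.76 277 366 111 230
0.7 333 407 201 270
0.69 63 234 0 166
0.6 489 563 216 295
(np.float64(322.08361948536066), np.float64(208.98684197580246)) (np.float64(367.9937783169524), np.float64(208.99095633170953)) (np.float64(276.1944733102678), np.float64(208.98272950299818))
(array([0.353, 0.014, 1.954]), array([-0.016,  0.002,  0.001]))
```

{"op": "move_arm", "data": {
  "motion": [
    [[0.353,0.014,0.3],[0,0,0],92],
    [[0.353,0.014,0.8],[0,0,0],92],
    [[0.353,0.014,1.3],[0,0,0],92],
    [[0.353,0.014,1.7],[0,0,0],92],
    [[0.353,0.014,1.95],[0,0,0],92],
    [[0.353,0.014,1.95],[0,0,0],92],
    [[0.353,0.014,1.95],[0,0,0],92]
  ]
}}

```text
time_s: 6.0
eef_pos: [0.4545, -0.1977, 0.0288]
eef_rot: [0.253, 0.661, 0.66, -0.253]
wrist_force: [0.0, -0.0, 0.2]
opening: 0.921
```

```bash
python3 - <<'E'
from h import *
P,Q,o=pose();print(P.round(4),np.round(o['q'],3),o['time_s'],o['wrist_force'])
snap('wrist','w4.png')
E
```

```text
[ 0.4545 -0.1977  0.0288] [-0.239  0.425  2.033 -1.081  0.829  0.587] 6.0 [ 0.0243395  -0.01084546  0.19233719]
```

View pics/w4.png

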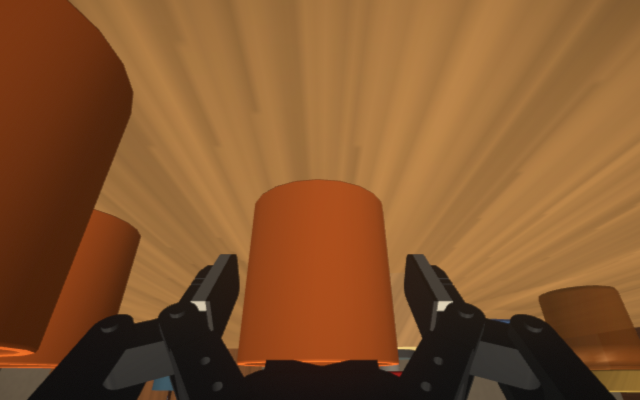

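{"op": "move_arm", "data": {
  "motion": [
    [[0,0,0],[0,0,0],60],
    [[0,0,0],[0,0,0],60],
    [[0,0,0],[0,0,0],60],
    [[0,0,0],[0,0,0],60],
    [[0,0,0],[0,0,0],60],
    [[-0.2,0,-0.22],[0,0,0],60],
    [[-0.5,0,-0.56],[0,0,0],60],
    [[-0.94,0,-1.04],[0,0,0],60],
    [[-1.34,0,-1.5],[0,0,0],60],
    [[-1.34,0,-1.5],[0,0,0],60]
  ]
}}

```text
time_s: 7.3
eef_pos: [0.4563, -0.1976, 0.1527]
eef_rot: [0.256, 0.661, 0.659, -0.252]
wrist_force: [0.3, 1.0, -1.6]
opening: 0.759
```

```bash
python3 - <<'E'
from h import *
P,Q,o=pose();print(P.round(4),np.round(o['q'],3),o['time_s'],o['wrist_force'],o['opening'])
snap('wrist','w5.png');snap('scene','s5.png')
a=cv2.imread('pics/w5.png');b=cv2.imread('pics/s5.png')[120:320,150:450]
c=np.vstack([cv2.resize(a[100:400],None,fx=.75,fy=.75),cv2.resize(b,(480,320))]);cv2.imwrite('pics/c5.png',c)
pot=np.array([.531,.074]); 
for th in (0,-90,):pass
# pot measure from top view: dark-blue mask
im=cv2.imread('pics/top1.png').astype(int)
m=(im[...,0]>im[...,2]+60)&(im[...,0]>im[...,1]+30);m[:,500:]=0
n,l,s,ce=cv2.connectedComponentsWithStats(m.astype(np.uint8));i=1+s[1:,4].argmax();print(s[i],ce[i])
a=np.radians(42)
for deg in (0,60,105,125):
    t=np.radians(deg)-a; z=[0,np.sin(t),-np.cos(t)];F=frame(z,[1,0,0])
    g=np.array([.531,.074+.03,.15]); print(deg,plan(g+.013*np.array(z),F))
E
```

```text
[ 0.4563 -0.1976  0.1527] [-0.238  0.149  2.027 -0.899  0.981  0.296] 7.3 [ 0.26637924  0.95751172 -1.61665587] 0.7589345624463971
[ 265  173   61   59 2437] [297.98645876 203.03775133]
0 (array([ 3.725,  1.274, -3.151]), array([-0.001, -0.003, -0.016]))
60 (array([ 3.913,  1.273, -3.26 ]), array([ 7.000e-03,  7.497e+00, -1.500e-02]))
105 (array([ 3.935,  1.273, -3.424]), array([ 1.4000e-02,  1.3122e+01, -1.3000e-02]))
125 (array([ 3.903,  1.273, -3.492]), array([ 1.7000e-02,  1.5622e+01, -1.1000e-02]))
```

View pics/c5.png

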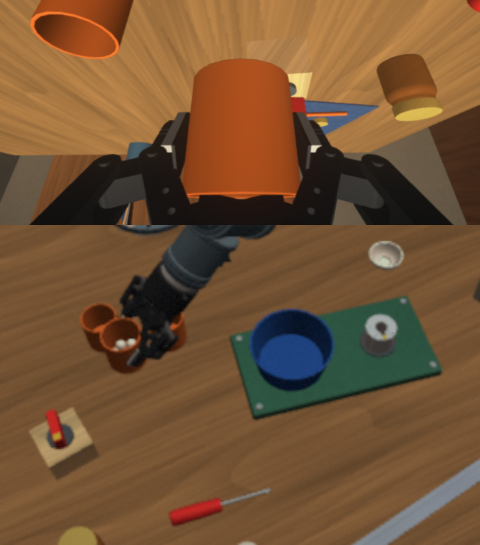

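{"op": "move_arm", "data": {
  "motion": [
    [[0.2,0.08,-0.17],[0,0,0],60],
    [[0.6,0.2,-0.5],[0,0,0],60],
    [[1.1,0.37,-0.93],[0,0,0],60],
    [[1.6,0.55,-1.35],[0,0,0],60],
    [[2.1,0.72,-1.8],[0,0.8,0],60],
    [[2.6,0.89,-2.2],[0,1.6,0],60],
    [[3.1,1.05,-2.6],[0,2.4,0],60],
    [[3.5,1.2,-2.95],[0,3.2,0],60],
    [[3.75,1.274,-3.17],[0,4,0],60],
    [[3.83,1.274,-3.2],[0,4.8,0],60]
  ]
}}

```text
time_s: 8.65
eef_pos: [0.5306, 0.1039, 0.1368]
eef_rot: [0.02, 0.707, 0.707, -0.022]
wrist_force: [0.1, 0.4, -2.2]
opening: 0.758
```

```bash
python3 - <<'E'
from h import *
P,Q,o=pose();print(P.round(4),Q.as_matrix().round(3).tolist(),np.round(o['q'],3),o['time_s'],o['wrist_force'],o['opening'])
a=np.radians(42)
for deg in (60,75,90,105,125):
    t=np.radians(deg)-a; z=[0,np.sin(t),-np.cos(t)];F=frame(z,[1,0,0])
    g=np.array([.531,.075+.025,.145]); print(deg,plan(g+.013*np.array(z),F))
E
```

```text
[0.5306 0.1039 0.1368] [[-0.001, 1.0, -0.002], [0.998, 0.001, -0.059], [-0.059, -0.002, -0.998]] [ 0.008  0.232  1.77  -0.065  1.143  0.035] 8.65 [ 0.09538829  0.37390224 -2.19758381] 0.7575178906544087
60 (array([0.006, 0.007, 0.069]), array([-1.600e-02,  2.673e+00,  2.000e-03]))
75 (array([0.056, 0.007, 0.042]), array([-0.017,  4.548,  0.   ]))
90 (array([0.096, 0.007, 0.003]), array([-1.700e-02,  6.423e+00, -2.000e-03]))
105 (array([ 0.126,  0.007, -0.046]), array([-1.700e-02,  8.298e+00, -4.000e-03]))
125 (array([ 0.143,  0.007, -0.119]), array([-1.6000e-02,  1.0798e+01, -7.0000e-03]))
```

{"op": "move_arm", "data": {
  "motion": [
    [[0,0,0.04],[0,1.3,0],60],
    [[0.01,0,0.06],[0,2.6,0],60],
    [[0.05,0,0.04],[0,3.9,0],60],
    [[0.07,0,0.02],[0,4.9,0],60],
    [[0.09,0,0],[0,5.9,0],60],
    [[0.1,0,0],[0,6.6,0],60],
    [[0.11,0,-0.02],[0,7.4,0],60],
    [[0.126,0,-0.05],[0,8.3,0],60],
    [[0.14,0,-0.08],[0,9.5,0],60],
    [[0.143,0,-0.12],[0,10.8,0],60]
  ]
}}

```text
time_s: 9.9
eef_pos: [0.531, 0.111, 0.1442]
eef_rot: [-0.469, 0.53, 0.528, 0.469]
wrist_force: [-0.6, 0.8, -0.9]
opening: 0.753
```

```bash
python3 - <<'E'
from h import *
P,Q,o=pose();print(P.round(4),Q.as_matrix().round(3).tolist(),np.round(o['q'],3),o['time_s'],o['wrist_force'],o['opening'])
snap('top','t6.png');snap('scene','s6.png')
a=cv2.imread('pics/t6.png')[130:290,200:440];b=cv2.imread('pics/s6.png')[100:260,230:470]
cv2.imwrite('pics/c6.png',cv2.resize(np.vstack([a,b]),None,fx=1.8,fy=1.8,interpolation=cv2.INTER_CUBIC))
E
```

```text
[0.531  0.111  0.1442] [[0.002, 1.0, 0.001], [0.119, -0.001, 0.993], [0.993, -0.002, -0.119]] [-0.566  0.746  1.717  1.043  1.814 -0.991] 9.9 [-0.55208477  0.78082605 -0.87236202] 0.7532908246488639
```

View pics/c6.png

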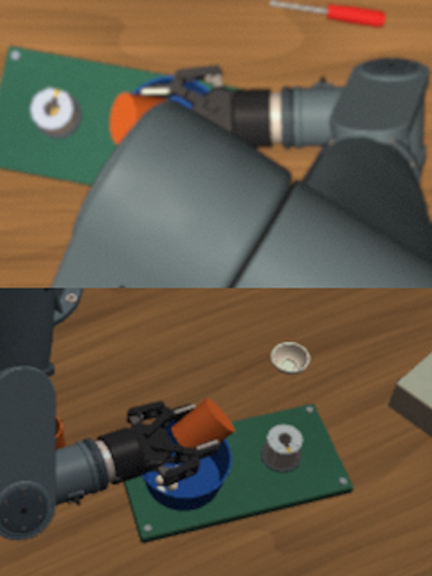

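{"op": "move_arm", "data": {
  "motion": [
    [[0,0,0],[0,0.8,0],60],
    [[0,0,0],[0,0.8,0],60],
    [[0,0,0],[0,0.8,0],60],
    [[0.3,0,0],[0,-0.4,0],60],
    [[0.5,0,0],[0,-1.6,0],60],
    [[0.5,0,0],[0,-2.8,0],60],
    [[0.5,0,0],[0,-4.0,0],60],
    [[0.5,0,0],[0,-5.2,0],60],
    [[0.5,0,0],[0,-6.4,0],60],
    [[0.5,0,0],[0,-7.6,0],60]
  ]
}}

```text
time_s: 11.25
eef_pos: [0.532, 0.1138, 0.1775]
eef_rot: [-0.13, 0.695, 0.694, 0.135]
wrist_force: [0.1, -0.2, -1.6]
opening: 0.759
```

```bash
python3 - <<'E'
from h import *
P,Q,o=pose();print(P.round(4),Q.as_matrix().round(3).tolist(),np.round(o['q'],3),o['time_s'],o['wrist_force'],o['opening'])
a=np.radians(42);F=frame([0,-np.sin(a),-np.cos(a)],[1,0,0])
print(plan([.4555,-.1977,.13],F))
print(plan([.4555,-.1977,.06],F))
E
```

```text
[0.532  0.1138 0.1775] [[-0.0, 1.0, 0.008], [0.93, -0.003, 0.367], [0.367, 0.007, -0.93]] [-0.225  0.173  1.796  0.386  1.274 -0.357] 11.25 [ 0.12149753 -0.18010701 -1.63685734] 0.7585747475834543
(array([-5.119, -1.267, -1.181]), array([ 0.049, -7.944, -0.03 ]))
(array([-5.548, -1.275, -0.096]), array([ 0.049, -7.944, -0.03 ]))
```

{"op": "move_arm", "data": {
  "motion": [
    [[-0.4,-0.1,-0.09],[0,-0.8,0],60],
    [[-1.1,-0.27,-0.25],[0,-1.8,0],60],
    [[-1.9,-0.47,-0.44],[0,-2.8,0],60],
    [[-2.7,-0.67,-0.62],[0,-3.8,0],60],
    [[-3.5,-0.87,-0.8],[0,-4.8,0],60],
    [[-4.2,-1.04,-0.97],[0,-5.8,0],60],
    [[-4.7,-1.16,-1.08],[0,-6.8,0],60],
    [[-5.0,-1.24,-1.15],[0,-7.6,0],60],
    [[-5.119,-1.267,-1.181],[0.049,-7.944,-0.03],60],
    [[-5.119,-1.267,-1.181],[0.049,-7.944,-0.03],60]
  ]
}}

```text
time_s: 12.5
eef_pos: [0.4548, -0.1963, 0.1261]
eef_rot: [0.25, 0.66, 0.662, -0.252]
wrist_force: [-0.2, -0.9, -0.4]
opening: 0.757
```

```bash
python3 - <<'E'
from h import *
P,Q,o=pose();print(P.round(4),Q.as_matrix().round(3).tolist(),np.round(o['q'],3),o['time_s'],o['wrist_force'],o['opening'])
snap('top','t7.png');snap('wrist','w7.png')
a=cv2.imread('pics/t7.png')[150:250,190:350];b=cv2.imread('pics/w7.png')
cv2.imwrite('pics/c7.png',np.vstack([cv2.resize(a,(480,300),interpolation=cv2.INTER_CUBIC),cv2.resize(b,(480,300))]))
print(plan([.4555,-.1977,.035]),plan([.4555,-.1977,.029]))
E
```

```text
[ 0.4548 -0.1963  0.1261] [[-0.004, 1.0, -0.002], [0.748, 0.002, -0.663], [-0.663, -0.004, -0.748]] [-0.24   0.2    2.034 -0.917  0.948  0.332] 12.5 [-0.18370757 -0.91758174 -0.43114561] 0.7568271689907249
(array([0.998, 0.006, 1.155]), array([0., 0., 0.])) (array([1.064, 0.006, 1.23 ]), array([0., 0., 0.]))
```

View pics/c7.png

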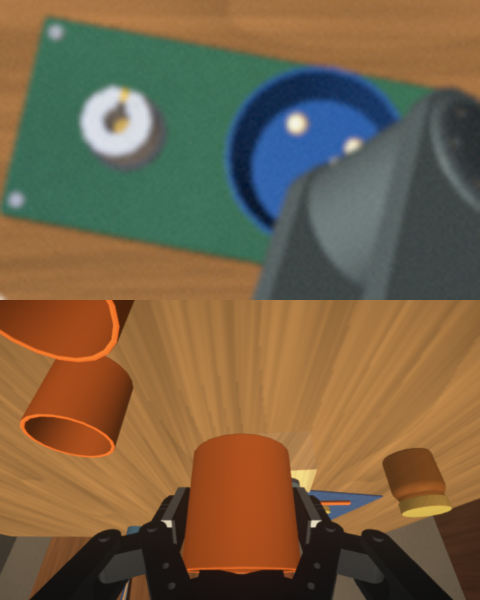

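{"op": "move_arm", "data": {
  "motion": [
    [[0.4,0,0.46],[0,0,0],60],
    [[0.75,0,0.87],[0,0,0],60],
    [[0.98,0,1.13],[0,0,0],60],
    [[1.04,0,1.2],[0,0,0],60],
    [[1.06,0,1.22],[0,0,0],60],
    [[1.06,0,1.22],[0,0,0],60],
    [[1.06,0,1.22],[0,0,0],75],
    [[1.06,0,1.22],[0,0,0],90],
    [[1.06,0,1.22],[0,0,0],96],
    [[1.06,0,1.22],[0,0,0],96]
  ]
}}

```text
time_s: 13.85
eef_pos: [0.4541, -0.1978, 0.0283]
eef_rot: [0.249, 0.66, 0.662, -0.253]
wrist_force: [-0.3, 0.2, -0.3]
opening: 0.957
```

```bash
python3 - <<'E'
from h import *
P,Q,o=pose();print(P.round(4),np.round(o['q'],3),o['time_s'],o['wrist_force'],o['opening'])
E
```

```text
[ 0.4541 -0.1978  0.0283] [-0.243  0.423  2.032 -1.068  0.826  0.567] 13.85 [-0.26926259  0.21551962 -0.27170762] 0.9568640743441866
```

{"op": "move_arm", "data": {
  "motion": [
    [[0,0,-0.4],[0,0,0],96],
    [[0,0,-1.0],[0,0,0],96],
    [[0,0,-1.7],[0,0,0],96],
    [[0,0,-2.4],[0,0,0],96],
    [[-0.6,0,-3.0],[0,0,0],96],
    [[-1.0,0,-3.4],[0,0,0],96],
    [[-1.0,0,-3.4],[0,0,0],96]
  ]
}}

```text
time_s: 14.72
eef_pos: [0.4569, -0.1075, 0.2238]
eef_rot: [0.251, 0.661, 0.662, -0.251]
wrist_force: [-0.0, 0.3, -0.4]
opening: 0.958
```

```bash
python3 - <<'E'
from h import *
P,Q,o=pose();print(P.round(4),np.round(o['q'],3),o['time_s'],o['wrist_force'],o['opening'])
snap('scene','s8.png');snap('top','t8.png')
a=cv2.imread('pics/t8.png')[150:300,240:440];b=cv2.imread('pics/s8.png')[130:270,180:380]
cv2.imwrite('pics/c8.png',cv2.resize(np.vstack([a,b]),None,fx=2,fy=2,interpolation=cv2.INTER_CUBIC))
y=-.08;F=frame([0,0,-1],[np.sin(y),-np.cos(y),0]);print(F.as_matrix().round(2).tolist())
print(plan([.48,-.344,.25],F))
E
```

```text
[ 0.4569 -0.1075  0.2238] [-0.042  0.05   1.957 -0.783  1.222  0.27 ] 14.725 [-0.00838153  0.32046328 -0.37743525] 0.9584807890226161
[[1.0, -0.08, 0.0], [-0.08, -1.0, -0.0], [0.0, 0.0, -1.0]]
(array([-3.283,  0.412,  2.243]), array([ 4.235,  3.973, 11.272]))
```

View pics/c8.png

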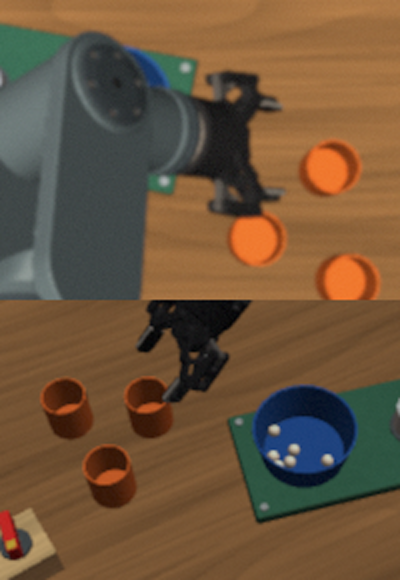

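{"op": "move_arm", "data": {
  "motion": [
    [[-0.3,0.04,0],[0.42,0.4,1.13],96],
    [[-0.8,0.1,0],[0.85,0.8,2.25],96],
    [[-1.4,0.2,0.2],[1.27,1.2,3.4],96],
    [[-2.0,0.25,0.6],[1.7,1.6,4.5],96],
    [[-2.6,0.3,1.1],[2.1,2.0,5.6],96],
    [[-3.0,0.35,1.6],[2.55,2.4,6.8],96],
    [[-3.2,0.4,2.0],[3.0,2.8,7.9],96],
    [[-3.283,0.412,2.243],[3.4,3.2,9.0],96],
    [[-3.283,0.412,2.243],[3.82,3.6,10.2],96],
    [[-3.283,0.412,2.243],[4.235,3.973,11.272],96]
  ]
}}

```text
time_s: 16.08
eef_pos: [0.4794, -0.344, 0.2477]
eef_rot: [-0.002, 0.999, -0.043, -0.001]
wrist_force: [-0.5, -0.8, 0.3]
opening: 0.955
```

```bash
python3 - <<'E'
from h import *
P,Q,o=pose();print(P.round(4),Q.as_matrix().round(3).tolist(),np.round(o['q'],3),o['time_s'],o['wrist_force'])
snap('wrist','w9.png');E=K('wrist')[3]
print(E.round(3).tolist(),proj('wrist',[.508,-.344,.1]))
t=snap('top','t9.png')
a=t[165:240,260:340];b=cv2.imread('pics/w9.png')
cv2.imwrite('pics/c9.png',np.vstack([b,np.hstack([cv2.resize(a,(213,200),interpolation=cv2.INTER_CUBIC),np.zeros((200,427,3),np.uint8)])]))
E
```

```text
[ 0.4794 -0.344   0.2477] [[0.996, -0.086, -0.002], [-0.086, -0.996, 0.005], [-0.002, -0.005, -1.0]] [-0.824  0.21   1.556  0.002  1.381  0.832] 16.075 [-0.51617901 -0.79812177  0.31354444]
[[-0.093, -0.945, -0.314, 0.56], [-0.996, 0.086, 0.035, -0.353], [-0.006, 0.316, -0.949, 0.383], [0.0, 0.0, 0.0, 1.0]] (np.float64(318.5369341119538), np.float64(151.11366426501422))
```

View pics/c9.png

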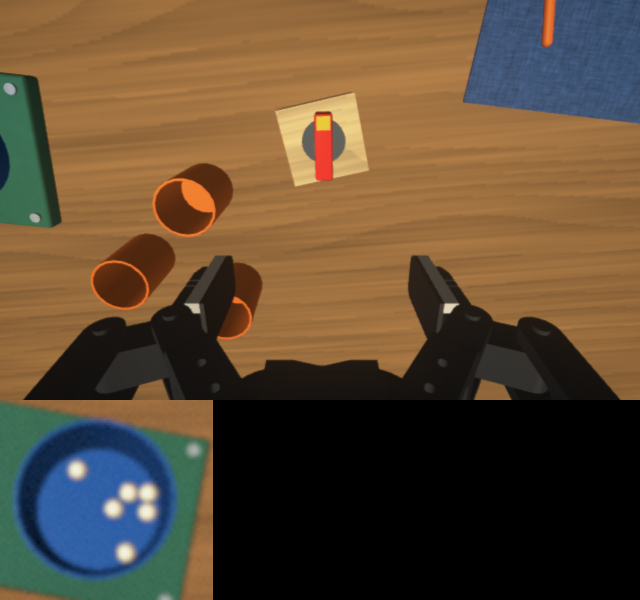

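```bash
cat >> h.py <<'E'
def rects(im,win=None):
    im=im.astype(int);b,g,r=im[...,0],im[...,1],im[...,2]
    out={}
    for n,m in (('red',(r>190)&(g<90)&(b<90)),('yel',(r>190)&(g>150)&(b<110))):
        m=m.astype(np.uint8)
        if win: w=np.zeros_like(m);w[win[1]:win[3],win[0]:win[2]]=1;m=m*w
        k,l,s,c=cv2.connectedComponentsWithStats(m)
        if k<2: continue
        i=1+s[1:,4].argmax();ys,xs=np.where(l==i);out[n]=(s[i],c[i],cv2.minAreaRect(np.stack([xs,ys],1).astype(np.float32)))
    return out
E
python3 - <<'E'
from h import *
im=cv2.imread('pics/w9.png');r=rects(im,(270,90,380,200));print(r)
for k in r:
    p=ray('wrist',*r[k][1],.1);print(k,p.round(4))
    print(np.array([ray('wrist',*c,.1) for c in cv2.boxPoints(r[k][2])]).round(4).tolist())
print(im[115:185:6,324].tolist()); print(im[160,300:345:2].tolist())
E
```

```text
{'red': (array([315, 126,  17,  55, 819], dtype=int32), array([323.23931624, 154.31013431]), ((323.0, 153.0), (54.0, 16.0), 90.0)), 'yel': (array([316, 116,  14,  14, 190], dtype=int32), array([322.70526316, 122.45789474]), ((322.5, 122.5), (13.0, 13.0), 90.0))}
red [ 0.5042 -0.3481  0.1   ]
[[0.5297, -0.343, 0.1], [0.5285, -0.3569, 0.1], [0.4798, -0.3533, 0.1], [0.4811, -0.3386, 0.1]]
yel [ 0.5321 -0.3499  0.1   ]
[[0.538, -0.3446, 0.1], [0.5371, -0.3558, 0.1], [0.5261, -0.355, 0.1], [0.527, -0.3437, 0.1]]
[[44, 86, 227], [61, 202, 232], [60, 201, 232], [49, 63, 241], [49, 63, 241], [47, 61, 241], [47, 60, 241], [47, 61, 241], [47, 60, 241], [47, 60, 241], [46, 60, 241], [60, 105, 157]]
[[117, 181, 218], [116, 178, 214], [115, 176, 213], [113, 174, 211], [113, 174, 209], [112, 172, 207], [109, 161, 192], [89, 113, 143], [49, 62, 234], [49, 63, 241], [48, 62, 241], [48, 61, 241], [46, 60, 241], [47, 60, 241], [47, 60, 241], [44, 58, 236], [60, 73, 163], [103, 143, 165], [110, 169, 203], [111, 171, 207], [111, 172, 208], [112, 174, 209], [113, 174, 211]]
```

```bash
python3 - <<'E'
from h import *
y=-.078;F=frame([0,0,-1],[np.sin(y),-np.cos(y),0])
print(plan([.511,-.3485,.13],F),plan([.511,-.3485,.0755],F))
E
```

```text
(array([0.547, 0.022, 1.966]), array([-0.019,  0.02 , -0.043])) (array([0.55 , 0.024, 2.874]), array([-0.019,  0.02 , -0.043]))
```

{"op": "move_arm", "data": {
  "motion": [
    [[0.3,0.02,0.5],[-0.02,0.02,-0.04],80],
    [[0.547,0.022,1.1],[-0.02,0.02,-0.04],60],
    [[0.547,0.022,1.6],[-0.02,0.02,-0.04],60],
    [[0.547,0.022,1.966],[-0.02,0.02,-0.04],60],
    [[0.547,0.022,1.966],[-0.02,0.02,-0.04],60]
  ]
}}

```text
time_s: 16.8
eef_pos: [0.5115, -0.346, 0.129]
eef_rot: [-0.0, 0.999, -0.035, -0.002]
wrist_force: [-0.6, -0.2, -0.1]
opening: 0.597
```

```bash
python3 - <<'E'
from h import *
P,Q,o=pose();print(P.round(4),Q.as_matrix().round(3).tolist(),o['time_s'],o['wrist_force'],o['opening'])
im=snap('wrist','w10.png');r=rects(im,(200,60,440,300));
for k in r:
    print(k,r[k]);print(np.array([ray('wrist',*c,.1) for c in cv2.boxPoints(r[k][2])]).round(4).tolist())
m=(im[...,2]>190)&(im[...,1]<90)&(im[...,0]<90)
E
```

```text
[ 0.5115 -0.346   0.129 ] [[0.997, -0.071, -0.003], [-0.071, -0.997, 0.001], [-0.003, -0.0, -1.0]] 16.8 [-0.59138897 -0.22880703 -0.11873681] 0.596562222907731
red (array([ 311,  192,   27,   94, 1914], dtype=int32), array([323.91065831, 246.45768025]), ((324.0, 238.5), (93.0, 26.0), 90.0))
[[0.5408, -0.3432, 0.1], [0.5398, -0.3574, 0.1], [0.4809, -0.3541, 0.1], [0.482, -0.3384, 0.1]]
yel (array([314, 196,  22,  20, 440], dtype=int32), array([324.5, 205.5]), ((324.5, 205.5), (19.0, 21.0), 90.0))
[[0.5384, -0.3447, 0.1], [0.5376, -0.3562, 0.1], [0.5264, -0.3555, 0.1], [0.5273, -0.3438, 0.1]]
```

{"op": "move_arm", "data": {
  "motion": [
    [[0,0.04,0.3],[0,0,0],60],
    [[0,0.04,0.65],[0,0,0],60],
    [[0,0.04,0.89],[0,0,0],60],
    [[0,0.04,0.89],[0,0,0],60],
    [[0,0.04,0.89],[0,0,0],10],
    [[0,0.04,0.89],[0,0,0],5],
    [[0,0.04,0.89],[0,0,0],5],
    [[0,0.04,0.89],[0,0,0],5],
    [[0,0.04,0.89],[0,0,0],5]
  ]
}}

```text
time_s: 17.98
eef_pos: [0.5134, -0.351, 0.0802]
eef_rot: [0.002, 0.999, -0.037, 0.002]
wrist_force: [1.1, 1.5, 5.5]
opening: 0.176
```

```bash
python3 - <<'E'
from h import *
P,Q,o=pose();print(P.round(4),Q.as_matrix().round(3).tolist(),o['time_s'],o['wrist_force'],o['opening'])
E
```

```text
[ 0.5134 -0.351   0.0802] [[0.997, -0.074, 0.004], [-0.074, -0.997, -0.005], [0.004, 0.004, -1.0]] 17.975 [1.07100339 1.52753819 5.47105538] 0.17643547419993938
```

{"op": "move_arm", "data": {
  "motion": [
    [[0,0,-0.2],[0,0,0],5],
    [[0,0,-0.6],[0,0,0],5],
    [[0,0,-1.1],[0,0,0],5],
    [[0,0,-1.7],[0,0,0],5],
    [[0,0,-2.2],[0,0,0],5],
    [[0,0,-2.6],[0,0,0],5],
    [[0,0,-2.6],[0,0,0],5]
  ]
}}

```text
time_s: 18.85
eef_pos: [0.5132, -0.351, 0.2375]
eef_rot: [0.003, 0.999, -0.037, 0.003]
wrist_force: [0.4, 0.4, -2.3]
opening: 0.175
```

```bash
python3 - <<'E'
from h import *
P,Q,o=pose();print(P.round(4),Q.as_matrix().round(3).tolist(),np.round(o['q'],3),o['time_s'],o['wrist_force'],o['opening'])
im=snap('wrist','w11.png');r=rects(im,(200,60,440,400));print(r)
E=K('wrist')[3]; print((Q.inv().apply(E[:3,3]-P)).round(4).tolist(), (Q.inv().as_matrix()@E[:3,:3]).round(4).tolist())
# hub from existing clear top image
t=cv2.imread('pics/t9.png')
for f in ('t8','t9','top1'):
    t=cv2.imread(f'pics/{f}.png').astype(int)[165:220,200:260]
    g=(t.min(2)>150)
    ys,xs=np.where(g); print(f,xs.min()+200,xs.max()+200,ys.min()+165,ys.max()+165,xs.mean()+200,ys.mean()+165)
    m=(t[...,2]>t[...,0]+70)&(t[...,1]>t[...,0]+30); print([(x+200,y+165) for y,x in np.argwhere(m)])
y=-.32;F=frame([0,0,-1],[np.sin(y),-np.cos(y),0]); print(plan([.46,.241,.28],F),plan([.52,.241,.28],F))
E
```

```text
[ 0.5132 -0.351   0.2375] [[0.997, -0.074, 0.005], [-0.074, -0.997, -0.007], [0.006, 0.006, -1.0]] [-7.900e-01  2.790e-01  1.492e+00 -1.000e-03  1.362e+00  8.550e-01] 18.85 [ 0.38848721  0.3562311  -2.33694409] 0.17525920982986073
{'red': (array([ 303,  235,   37,  118, 3189], dtype=int32), array([320.68359987, 303.05362183]), ((321.0, 293.5), (117.0, 36.0), 90.0)), 'yel': (array([307, 240,  30,  27, 802], dtype=int32), array([321.3915212 , 252.89650873]), ((321.5, 253.0), (26.0, 29.0), 90.0))}
[0.0811, -0.0005, -0.1333] [[-0.0, -0.9481, -0.318], [1.0, 0.0007, -0.0023], [0.0024, -0.318, 0.9481]]
t8 217 240 179 201 227.41558441558442 189.32792207792207
[(np.int64(200), np.int64(165)), (np.int64(201), np.int64(165)), (np.int64(200), np.int64(166)), (np.int64(201), np.int64(166)), (np.int64(200), np.int64(167)), (np.int64(200), np.int64(168)), (np.int64(200), np.int64(169)), (np.int64(200), np.int64(170)), (np.int64(231), np.int64(180)), (np.int64(231), np.int64(181)), (np.int64(232), np.int64(181)), (np.int64(230), np.int64(182)), (np.int64(231), np.int64(182)), (np.int64(230), np.int6
[... 1094 characters left out ...]
(200), np.int64(165)), (np.int64(201), np.int64(165)), (np.int64(200), np.int64(166)), (np.int64(200), np.int64(167)), (np.int64(200), np.int64(168)), (np.int64(200), np.int64(169)), (np.int64(231), np.int64(180)), (np.int64(231), np.int64(181)), (np.int64(231), np.int64(182)), (np.int64(230), np.int64(190)), (np.int64(231), np.int64(190)), (np.int64(229), np.int64(191)), (np.int64(230), np.int64(191)), (np.int64(231), np.int64(191)), (np.int64(228), np.int64(192)), (np.int64(229), np.int64(192)), (np.int64(230), np.int64(192)), (np.int64(229), np.int64(193))]
(array([-1.601, -9.759, -0.786]), array([ 0.026, -0.027,  1.76 ])) (array([-0.604, -9.833, -0.783]), array([ 0.026, -0.027,  1.76 ]))
```

```bash
python3 - <<'E'
from h import *
P,Q,o=pose()
zt=-.0198
for u,v in ((321,293.5),(321.4,253)):
    f,cx,cy,E=K('wrist');d=Q.inv().apply(E[:3,:3]@np.array([(u-cx)/f,(v-cy)/f,1]));c=Q.inv().apply(E[:3,3]-P);print(c+d*(zt-c[2])/d[2])
im=cv2.imread('pics/w11.png');print(im[228:370:4,321].tolist())
y=-.32;F=frame([0,0,-1],[np.sin(y),-np.cos(y),0]); print(plan([.478,.269,.28],F))
E
```

```text
[-0.00077737 -0.00024015 -0.0198    ]
[ 1.84915118e-02 -7.36646323e-05 -1.98000000e-02]
[[24, 38, 98], [24, 38, 103], [37, 51, 215], [57, 192, 228], [61, 207, 236], [60, 207, 236], [61, 207, 236], [60, 208, 236], [60, 207, 236], [60, 205, 235], [45, 59, 243], [44, 55, 243], [43, 55, 243], [43, 54, 243], [43, 54, 243], [43, 53, 243], [43, 53, 243], [43, 53, 243], [43, 52, 243], [43, 52, 243], [42, 52, 243], [41, 51, 242], [42, 50, 242], [42, 51, 242], [42, 50, 242], [42, 50, 242], [41, 49, 241], [41, 49, 241], [41, 49, 241], [41, 49, 240], [41, 49, 240], [40, 52, 228], [67, 116, 166], [67, 116, 166], [57, 99, 142], [17, 18, 35]]
(array([ -1.337, -10.247,  -0.788]), array([ 0.026, -0.027,  1.76 ]))
```

```bash
python3 - <<'E'
from h import *
P,Q,o=pose();f,cx,cy,E=K('wrist')
c=Q.inv().apply(E[:3,3]-P)
def pt(u,v,zt):
    d=Q.inv().apply(E[:3,:3]@np.array([(u-cx)/f,(v-cy)/f,1]));return c+d*(zt-c[2])/d[2]
im=cv2.imread('pics/w11.png').astype(int)
col=im[:,321];print([ (v,col[v].tolist()) for v in list(range(232,240))+list(range(264,270))+list(range(347,356))])
row=im[300];print([(u,row[u].tolist()) for u in list(range(298,306))+list(range(336,344))])
for zt in (-.025,-.02,-.015,-.01,-.005,0):
    a,b,y0,y1=pt(321,235.5,zt),pt(321,352.5,zt),pt(321,239.5,zt),pt(321,267,zt)
    w=pt(340,300,zt)-pt(302,300,zt);print(zt,'len',a[0]-b[0],'mid',(a+b)[0]/2,(a+b)[1]/2,'yel',y0[0]-y1[0],'w',w[1])
E
```

```text
[(232, [24, 38, 103]), (233, [27, 40, 131]), (234, [31, 44, 165]), (235, [35, 48, 197]), (236, [37, 51, 215]), (237, [41, 54, 227]), (238, [42, 59, 232]), (239, [37, 95, 179]), (264, [60, 205, 235]), (265, [60, 202, 235]), (266, [55, 167, 238]), (267, [46, 88, 242]), (268, [45, 59, 243]), (269, [45, 56, 243]), (347, [41, 49, 240]), (348, [41, 49, 240]), (349, [41, 49, 240]), (350, [40, 48, 240]), (351, [41, 49, 239]), (352, [40, 52, 228]), (353, [52, 87, 182]), (354, [62, 109, 163]), (355, [66, 115, 165])]
[(298, [43, 50, 66]), (299, [55, 62, 78]), (300, [56, 63, 79]), (301, [54, 61, 77]), (302, [42, 48, 69]), (303, [24, 31, 92]), (304, [30, 37, 173]), (305, [40, 49, 233]), (336, [41, 50, 235]), (337, [36, 45, 218]), (338, [31, 39, 179]), (339, [26, 33, 106]), (340, [34, 40, 66]), (341, [49, 56, 74]), (342, [56, 63, 79]), (343, [55, 63, 80])]
-0.025 len 0.055979781544229085 mid 0.000786006484719548 -0.00023435992998603242 yel 0.011944712677072075 w 0.01552114082149616
-0.02 len 0.0585140046929242 mid -0.0028683452846554602 -0.00024040937510164096 yel 0.012485453754220284 w 0.016223787978718714
-0.015 len 0.0610482278416193 mid -0.0065226970540304754 -0.0002464588202172495 yel 0.013026194831368493 w 0.01692643513594127
-0.01 len 0.06358245099031441 mid -0.010177048823405484 -0.00025250826533285804 yel 0.013566935908516708 w 0.017629082293163817
-0.005 len 0.0661166741390095 mid -0.013831400592780492 -0.0002585577104484665 yel 0.01410767698566491 w 0.018331729450386372
0 len 0.0686508972877046 mid -0.017485752362155507 -0.0002646071555640751 yel 0.01464841806281314 w 0.019034376607608927
```

{"op": "move_arm", "data": {
  "motion": [
    [[-0.05,-0.4,-0.2],[0,0,0.1],5],
    [[-0.2,-1.2,-0.5],[0,0,0.3],5],
    [[-0.3,-2.2,-0.788],[0,0,0.5],5],
    [[-0.45,-3.2,-0.788],[0,0,0.7],5],
    [[-0.6,-4.2,-0.788],[0,0,0.9],5],
    [[-0.7,-5.2,-0.788],[0,0,1.1],5],
    [[-0.8,-6.2,-0.788],[0,0,1.3],5],
    [[-0.95,-7.2,-0.788],[0,0,1.5],5],
    [[-1.1,-8.2,-0.788],[0,0,1.76],5],
    [[-1.2,-9.0,-0.788],[0.026,-0.027,1.76],5]
  ]
}}

```text
time_s: 20.15
eef_pos: [0.479, 0.196, 0.2785]
eef_rot: [0.0, 0.987, -0.159, -0.002]
wrist_force: [-0.1, -0.6, -2.8]
opening: 0.178
```

```bash
python3 - <<'E'
from h import *
P,Q,o=pose();print(P.round(4),np.round(o['q'],3),o['time_s'],o['wrist_force'],o['opening'])
y=-.32;F=frame([0,0,-1],[np.sin(y),-np.cos(y),0]); print(plan([.478,.269,.28],F))
E
```

```text
[0.479  0.196  0.2785] [1.580e-01 2.100e-02 1.701e+00 1.000e-03 1.423e+00 2.048e+00] 20.15 [-0.07115662 -0.56664501 -2.81480152] 0.1777865657145154
(array([-0.397, -1.15 , -0.024]), array([0.005, 0.026, 0.006]))
```

{"op": "move_arm", "data": {
  "motion": [
    [[-0.15,-0.5,-0.02],[0,0.03,0],5],
    [[-0.35,-1.0,-0.02],[0,0.03,0],5],
    [[-0.397,-1.15,-0.02],[0,0.03,0],5],
    [[-0.397,-1.15,-0.02],[0,0.03,0],5],
    [[-0.397,-1.15,-0.02],[0,0.03,0],5]
  ]
}}

```text
time_s: 20.78
eef_pos: [0.4797, 0.2658, 0.2811]
eef_rot: [0.0, 0.987, -0.16, 0.001]
wrist_force: [-0.5, -0.5, -2.4]
opening: 0.174
```

```bash
python3 - <<'E'
from h import *
P,Q,o=pose();print(P.round(4),np.round(o['q'],3),o['time_s'],o['wrist_force'],o['opening'])
u,v=proj('wrist',[.563,.241,.07]);print(u,v)
im=snap('wrist','w12.png');u,v=int(u),int(v)
c=im[max(v-90,0):v+90,u-110:u+110];print(u-110,max(v-90,0));cv2.imwrite('pics/c12.png',cv2.resize(c,None,fx=3,fy=3,interpolation=cv2.INTER_CUBIC))
E
```

```text
[0.4797 0.2658 0.2811] [ 2.910e-01  8.700e-02  1.627e+00 -2.000e-03  1.426e+00  2.183e+00] 20.775 [-0.54783347 -0.47675674 -2.35978765] 0.17395404256435953
318.826425424503 84.10840301265527
208 0
```

View pics/c12.png

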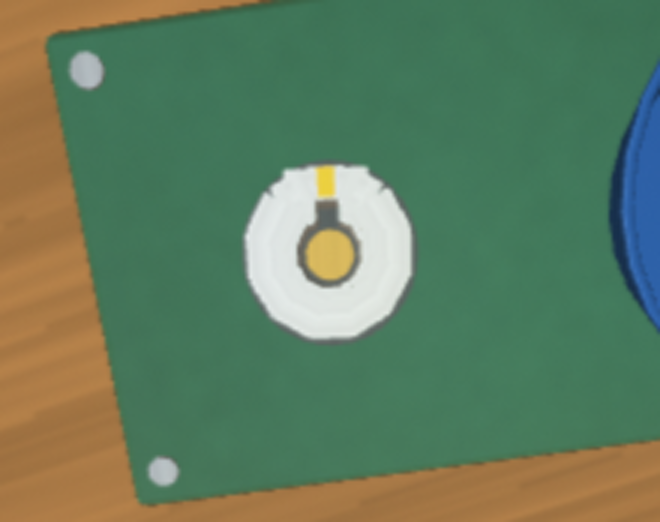

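```bash
python3 - <<'E'
from h import *
P,Q,o=pose()
im=cv2.imread('pics/w12.png').astype(int);sub=im[50:118,285:350]
m=(sub.min(2)>170);ys,xs=np.where(m);pts=np.stack([xs+285,ys+50],1).astype(np.float32)
h=cv2.convexHull(pts);e=cv2.fitEllipse(h);print(e,cv2.minEnclosingCircle(h))
b,g,r=sub[...,0],sub[...,1],sub[...,2]
mk=((r>g+10)&(g>b+60)).astype(np.uint8);k,l,s,c=cv2.connectedComponentsWithStats(mk);print(s[1:],c[1:]+[285,50])
W=np.array([ray('wrist',*p,.07) for p in pts[::3]])
H=np.array([ray('wrist',*p[0],.07) for p in h])
A=np.c_[2*H[:,:2],np.ones(len(H))];s2=np.linalg.lstsq(A,(H[:,:2]**2).sum(1),rcond=None)[0];C=s2[:2];print('circle',C,np.sqrt(s2[2]+C@C))
for i in range(1,k):
    if s[i,4]>8:
        d=ray('wrist',*(c[i]+[285,50]),.07 if c[i][1]+50<75 else .033)[:2];print(d,'yaw',np.arctan2(*(d-C)[::-1]))
dk=(sub.max(2)<110);print([(v+50,(np.where(dk[v,20:45])[0]+305).tolist()) for v in range(14,26)])
print('toolyaw',np.arctan2(Q.as_matrix()[1,0],Q.as_matrix()[0,0]))
E
```

```text
((317.2951965332031, 83.26454162597656), (55.52893829345703, 58.17659378051758), 175.71522521972656) ((317.0208740234375, 83.04241943359375), 29.576980590820312)
[[ 28   5   7  11  60]
 [ 25  27  16  16 199]] [[316.4         60.        ]
 [317.59798995  84.45728643]]
circle [0.56378291 0.24248148] 0.028266947228015704
[0.58563506 0.23603844] yaw -0.2867223758908167
[0.5639973  0.24250026] yaw 0.08740758846532237
[(64, []), (65, []), (66, []), (67, []), (68, []), (69, [314, 315, 316, 317, 318, 319]), (70, [314, 315, 316, 317, 318, 319]), (71, [314, 315, 316, 317, 318, 319]), (72, [314, 315, 316, 317, 318, 319]), (73, [314, 315, 316, 317, 318, 319]), (74, [314, 315, 316, 317, 318, 319, 320]), (75, [313, 314, 315, 316, 317, 318, 319, 320])]
toolyaw -0.3211709655162914
```

```bash
python3 - <<'E'
from h import *
y=-.287;F=frame([0,0,-1],[np.sin(y),-np.cos(y),0]); print(plan([.567,.2416,.165],F))
E
```

```text
(array([ 1.501, -0.076,  1.944]), array([ 0.001, -0.022, -0.245]))
```

{"op": "move_arm", "data": {
  "motion": [
    [[0.5,-0.03,0.2],[0,0,-0.1],5],
    [[1.1,-0.06,0.6],[0,-0.02,-0.245],5],
    [[1.501,-0.076,1.1],[0,-0.02,-0.245],5],
    [[1.501,-0.076,1.6],[0,-0.02,-0.245],5],
    [[1.501,-0.076,1.944],[0,-0.02,-0.245],5],
    [[1.501,-0.076,1.944],[0,-0.02,-0.245],5],
    [[1.501,-0.076,1.944],[0,-0.02,-0.245],5],
    [[1.501,-0.076,1.944],[0,-0.02,-0.245],5]
  ]
}}

```text
time_s: 21.82
eef_pos: [0.568, 0.2429, 0.1671]
eef_rot: [-0.001, 0.99, -0.142, 0.002]
wrist_force: [-0.9, 0.3, -2.3]
opening: 0.179
```

```bash
python3 - <<'E'
from h import *
P,Q,o=pose();print(P.round(4),Q.as_matrix().round(3).tolist(),o['time_s'],o['wrist_force'],o['opening'])
y=-.287;F=frame([0,0,-1],[np.sin(y),-np.cos(y),0]); print(plan([.567,.2416,.135],F))
snap('wrist','w13.png');r=rects(cv2.imread('pics/w13.png'),(200,200,440,380));print(r['red'][2],r['yel'][1])
t=snap('top','t13.png')
E
```

```text
[0.568  0.2429 0.1671] [[0.959, -0.282, 0.003], [-0.282, -0.959, 0.001], [0.003, -0.002, -1.0]] 21.825 [-0.94443727  0.34963136 -2.27541046] 0.17857572773457384
(array([-0.011,  0.026,  0.535]), array([-0.013, -0.022,  0.008]))
((320.5, 294.0), (118.0, 37.0), 90.0) [321.5        252.96782178]
```

{"op": "move_arm", "data": {
  "motion": [
    [[-0.011,0.026,0],[0,0,0],5],
    [[-0.011,0.026,0],[0,0,0],5],
    [[-0.011,0.026,0.2],[0,0,0],5],
    [[-0.011,0.026,0.4],[0,0,0],5],
    [[-0.011,0.026,0.54],[0,0,0],5],
    [[-0.011,0.026,0.54],[0,0,0],5],
    [[-0.011,0.026,0.54],[0,0,0],5]
  ]
}}

```text
time_s: 22.8
eef_pos: [0.566, 0.2415, 0.1331]
eef_rot: [-0.0, 0.99, -0.142, 0.0]
wrist_force: [0.2, -1.1, -1.2]
opening: 0.174
```

```bash
cat > st.py <<'E'
from h import *
P,Q,o=pose();print(P.round(4),Q.as_matrix().round(3).tolist(),o['time_s'],np.round(o['wrist_force'],2),np.round(o['torque'],2),o['opening'])
E
python3 st.py
```

```text
[0.566  0.2415 0.1331] [[0.959, -0.282, 0.001], [-0.282, -0.959, 0.0], [0.0, -0.001, -1.0]] 22.8 [ 0.24 -1.15 -1.18] [ 0.04 -0.01 -0.03] 0.17389943953119305
```

{"op": "move_arm", "data": {
  "motion": [
    [[0.01,0,0.06],[0,0,0],5],
    [[0.01,0,0.12],[0,0,0],5],
    [[0.01,0,0.18],[0,0,0],5],
    [[0.01,0,0.18],[0,0,0],5]
  ]
}}

```text
time_s: 23.3
eef_pos: [0.5662, 0.2413, 0.1217]
eef_rot: [-0.0, 0.99, -0.142, -0.0]
wrist_force: [-0.6, -0.5, -2.5]
opening: 0.178
```

```bash
python3 st.py
```

```text
[0.5662 0.2413 0.1217] [[0.959, -0.282, -0.0], [-0.282, -0.959, 0.0], [-0.0, -0.0, -1.0]] 23.3 [-0.56 -0.46 -2.46] [-0.02  0.05 -0.04] 0.17838527280051353
```

{"op": "move_arm", "data": {
  "motion": [
    [[0,0,0.07],[0,0,0],5],
    [[0,0,0.14],[0,0,0],5],
    [[0,0,0.21],[0,0,0],5],
    [[0,0,0.28],[0,0,0],5],
    [[0,0,0.28],[0,0,0],5]
  ]
}}

```text
time_s: 23.92
eef_pos: [0.5662, 0.2413, 0.1048]
eef_rot: [-0.0, 0.99, -0.142, -0.0]
wrist_force: [-0.7, 0.3, -2.7]
opening: 0.179
```

```bash
python3 st.py
```

```text
[0.5662 0.2413 0.1048] [[0.959, -0.282, -0.0], [-0.282, -0.959, 0.0], [-0.0, -0.0, -1.0]] 23.925 [-0.71  0.32 -2.71] [-0.03  0.   -0.03] 0.1786911031764058
```

{"op": "move_arm", "data": {
  "motion": [
    [[0,0,0.05],[0,0,0],5],
    [[0,0,0.1],[0,0,0],5],
    [[0,0,0.14],[0,0,0],5],
    [[0,0,0.16],[0,0,0],5],
    [[0,0,0.16],[0,0,0],5]
  ]
}}

```text
time_s: 24.55
eef_pos: [0.5671, 0.2415, 0.0968]
eef_rot: [-0.0, 0.99, -0.142, 0.001]
wrist_force: [-2.7, -0.1, 7.5]
opening: 0.175
```

```bash
python3 st.py
```

```text
[0.5671 0.2415 0.0968] [[0.959, -0.282, 0.002], [-0.282, -0.959, 0.001], [0.002, -0.001, -1.0]] 24.55 [-2.74 -0.14  7.52] [-0.16  0.56 -0.03] 0.17479632120416866
```

{"op": "move_arm", "data": {
  "motion": [
    [[0,0,0.03],[0,0,0],5],
    [[0,0,0.06],[0,0,0],5],
    [[0,0,0.06],[0,0,0],5]
  ]
}}

```text
time_s: 24.92
eef_pos: [0.5673, 0.2415, 0.095]
eef_rot: [-0.0, 0.99, -0.142, 0.001]
wrist_force: [-7.1, -2.8, 18.0]
opening: 0.175
```

```bash
python3 st.py
```

```text
[0.5673 0.2415 0.095 ] [[0.96, -0.281, 0.002], [-0.281, -0.96, 0.0], [0.002, -0.001, -1.0]] 24.925 [-7.07 -2.8  18.02] [-0.48  1.43  0.05] 0.17476693555285616
```

{"op": "move_arm", "data": {
  "motion": [
    [[0,0,0.02],[0,0,0],5],
    [[0,0,0.04],[0,0,0],5],
    [[0,0,0.04],[0,0,0],5],
    [[0,0,0.04],[0,0,0],5]
  ]
}}

```text
time_s: 25.42
eef_pos: [0.5673, 0.2415, 0.0949]
eef_rot: [-0.0, 0.99, -0.142, 0.001]
wrist_force: [-14.6, -4.8, 33.5]
opening: 0.174
```

```bash
python3 st.py; python3 - <<'E'
from h import *
snap('wrist','w14.png');r=rects(cv2.imread('pics/w14.png'),(200,200,440,380));print(r['red'][2],r['yel'][1])
im=cv2.imread('pics/w14.png')
E
```

```text
[0.5673 0.2415 0.0949] [[0.96, -0.281, 0.003], [-0.281, -0.96, 0.0], [0.002, -0.001, -1.0]] 25.425 [-14.6   -4.8   33.45] [-0.77  2.72  0.1 ] 0.17429933769856082
((320.5, 294.0), (118.0, 37.0), 90.0) [321.46534653 252.96782178]
```

{"op": "move_arm", "data": {
  "motion": [
    [[0,0,-0.02],[0,0,0],5],
    [[0,0,-0.02],[0,0,0],5],
    [[0,0,-0.02],[0,0,0],5]
  ]
}}

```text
time_s: 25.85
eef_pos: [0.5673, 0.2415, 0.095]
eef_rot: [-0.0, 0.99, -0.142, 0.001]
wrist_force: [-10.6, -3.7, 26.4]
opening: 0.176
```

```bash
python3 st.py; python3 - <<'E'
from h import *
snap('top','t15.png')
for t in ('cup','jar','screwdriver','dish'):
    print(t,[(round(d['score'],2),np.round(np.array(d['centre'])*[640,400]).tolist()) for d in spotter.search_frame('top',t)][:4])
workorder.hand_in()
E
```

```text
[0.5673 0.2415 0.095 ] [[0.96, -0.281, 0.002], [-0.281, -0.96, 0.0], [0.002, -0.001, -1.0]] 25.85 [-10.59  -3.74  26.37] [-0.61  2.02  0.07] 0.1760021232475981
cup [(0.91, [413.0, 292.0]), (0.72, [365.0, 271.0]), (0.61, [405.0, 233.0]), (0.2, [467.0, 135.0])]
jar [(0.83, [469.0, 137.0])]
screwdriver [(0.9, [396.0, 141.0])]
dish [(0.17, [402.0, 238.0])]
the job is handed in; nothing more can be done
```

I poured all six balls into the pot and stood the empty cup upright back where it started, clear of the machine. The spindle is seated in the hub, and I handed the job in at 25.9 s, still gripping it and holding it down. The hand-in reports no verdict.

**Cup:** The first approach hit the joint 4 limit. I backed off and regrasped at a shallower angle without touching anything.

**Balls:** A camera view after the pour showed all six in the pot and the cup empty and upright. I did not recheck the balls after that.

**Spindle:** The key went into the slot at the measured yaw of about -0.287 rad, with no searching needed.
- **Seating:** pushing harder raised the force from about 18 N to 33 N while the height stayed at 0.095 m, the height I had worked out for flush. I then eased off and held at about 26 N.
- **Tilt and grip:** the tool was about 0.002 rad off vertical. The spindle had not slipped in the grip.
- **Side load:** a side force of about 11 N remained at the end.
- **Not checked directly:** I inferred that the clutch was pressed and the collar flush from the force and height; I did not see or read either one.

**Bystanders:** At the last look the jar and screwdriver were within about 3 pixels of their first detections. The dish was not found in that picture, probably hidden by the arm; nothing was moved close to it.

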